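# Lever open the staples tin

## Robot

A 6-joint arm with a two-finger parallel gripper is mounted at the origin on the work surface. World frame = base frame: x ahead of the robot, y to its left, z up, the work surface at z = 0. Lengths are in m, angles in rad, forces in N, time in s.
With the tool pointing down it reaches from about 0.375 to 0.925 m from the base axis. Payload 5.7 kg.
Tool frame: the origin (TCP) lies midway between the tips of the shut fingers; the grasp point (between the pads) lies 19 mm behind it; z points along the fingers, y is the line along which they close (so a half turn about z gives the same grasp; the last joint's range is limited). The gripper opens to 85 mm and grips with 20 to 120 N. Pads are 22 mm wide; open, the fingers measure 114 mm over their backs; the gripper's body (76 mm by 85 mm) begins 54 mm behind the grasp point. The pads swing forward as they close: fully open they stand 13 mm farther back than shut.
Start: joints at [-1.353, 0.359, 1.51, -0, 1.272, -0.115], TCP at [0.196, -0.567, 0.231] pointing down, gripper open.
Joint ranges: [-2.97, 2.97], [-1.01, 2.36], [0.21, 2.38], [-0.96, 4.11], [0.2, 2.71], [-2.98, 2.98]. Speed limits (rad/s): [2.39, 2.39, 3.14, 3.14, 3.14, 3.14].

## Interface

Orientations are given as a rotation vector (axis times angle).
In Python, from workcell import status, viewer, order gives the robot as it stands. The module is installed in compiled form; this text tells all that it offers.
- The arm moves only by the shell command python3 -m pendant 'ROWS' [FORCE]. ROWS is JSON, a list that holds one entry, the list of rows, each a list of 7 numbers: the shift along the world's x, y, z in m, then the turn, a rotation vector about the world's x, y, z in degrees, then the opening, from 0 (shut) to 1 (fully open). In form: [[[tx, ty, tz, rx, ry, rz, fingers], ...]]. A call has 1 to 12 rows; each row is the pose to reach, as a shift and turn from the pose commanded when the call began; what a row does not reach only later rows make up. A row lasts 1/8 s, in which the tool goes at most 62.5 mm and 10.7 degrees, less where a joint would pass 70% of its speed; a pose out of reach is approached as far as the arm can. A call with a gripper value outside its range is refused whole. The fingers move at their own pace and stop on an object; FORCE is the grip in N (left out, the last holds). Time passes only in rows, so rows that repeat a pose let the fingers close. It gives the time, the measured TCP pose, the force, the opening and the grip force at its end, in the units of the state.
- status.sense(): the state, without advancing time (a new reading comes with each control period).
- viewer.snapshot(name): name is "scene" or "top" or "wrist"; returns (picture, depth): 384x512x3 uint8, red, green, blue; 384x512 float32, m along the optical axis (not along the pixel's ray), 0 where there is no reading.
- viewer.camera_info(name): a dict with "fx", "fy", "cx", "cy" (pixels), "k1" (the pictures are not rectified: a ray, as slopes to the right and down, at radius r is drawn at 1 + k1 r^2 times it, then the intrinsics apply), "eye" and "rotation" of the camera in the world. Camera axes: x right, y down, z forward; pixel columns grow to the right and rows downward; lengths in m; the calibration is good to about 2 mm. A picture is of the moment at which its call begins: read the wrist's pose just before it. camera_info takes no time and is no camera call; for the wrist camera it gives the pose at the moment of the call.
- order.close_job(): hands the job in; it is judged then, once.
Trained networks look in the newest picture that a camera, given by its name, has taken for a name from the list of things; names that differ only in an ending like _2 or _b are one class to them, and where a whole thing is asked for, a point or a joint stands for the part that bears it (a point fixed in the world has none). Each returns a list of dicts, best first, with "conf" (0 to 1); they miss things now and then, are a little off and sometimes report something else, mostly with a low value. They report only what shows in the picture. A call takes as long as a camera call.
- viewer.recognise(camera, label): "extent" ([centre column, centre row, width, height] in pixels, round what is visible of it).
- viewer.landmark_of(camera, label): "point" ([column, row] in pixels: a listed point, or the origin of a listed thing).
The state is a dict: "t": time; "joint_positions": joint angles; "qd": joint speeds; "tau": joint torques, N m; "tool_pos": TCP position; "tcp_rot": TCP orientation; "contact_force": force on the tool from outside, world axes, zero at the start; "moment": the same for the moment, N m; "finger_gap": finger opening in m; "gripper_force": force on a finger pad.
Only numpy, scipy, OpenCV 4.12 (cv2) and the standard library are available. Lean on these libraries where they do the work, as an engineer would, in place of code of your own. Each camera call takes 0.05 s, during which the arm holds its last target. There are 200 camera calls.

## Task

The lid of the blue staples tin is too tight for fingers, and the butter spreader has slid handle first under the mesh drawer tower. Draw the spreader out by its blade, lay it down on the counter and take it again by the handle, then slip the blade into the gap under the red lip and lever the lid up until it stands open by itself, more than 60 degrees, touching the tin with nothing but the spreader. Finish with the spreader lying flat on the counter, and leave the mug, marble jar, stapler, pen and drawers as they are.

Things in the scene. Friction and masses are not known exactly. Their poses are not given: they have to be found in the camera images.
- spreader: butter spreader, 80 g. Dark wooden handle 100 x 18 wide x 16 high; steel blade 100 x 16 wide x 4 thick, underside 6 above the counter when lying flat. Origin under the middle of the handle, x to the blade tip, z up: handle x -50 to +50, blade x +50 to +150, blade centre z +8. Starts flat, handle under the tower, blade sticking out of its front
- tip (a point): blade tip of the spreader, centre of its end (spreader frame: x +150, z +8)
- tower: fixed dark steel mesh drawer tower, 140 deep (x) x 170 wide (y) x 178 high on four corner feet, open below: the underside is 28 above the counter. Origin on the counter under its centre; the front faces its own -x, at x -70; small drawer pulls stick out 6 mm more
- drawer_top (a joint): upper drawer of the tower, m pulled out, 0 closed
- drawer_bottom (a joint): lower drawer of the tower, m pulled out, 0 closed
- tin: fixed blue tin, 110 deep (x) x 130 wide (y) x 60 high, with a 6 thick silver lid hinged along its far (+x) edge. Origin on the counter under its centre; front wall faces its own -x, outer face at x -55, 3 thick. In the middle 70 mm the front wall is only 49 high: an 11 high gap under the lid; behind it is free space down to z 20
- gap (a point): middle of that gap, in the plane of the tin's front face (tin frame: x -55, y 0, z 54.5)
- hinge (a point): middle of the lid's hinge axis (tin frame: x +58, y 0, z 60); the axis runs along the tin's y
- lip (a point): front edge of the red lip of the lid, middle, at the underside; the lip is 70 wide and juts 8 mm beyond the tin's front; 121 from the hinge axis. It moves with the lid
- lid (a joint): opening angle of the lid, rad, 0 closed, grows as the lip rises, limit 1.8; the hinge is stiff and the lid stays where it is left (about 2 N upward at the lip moves it)
- mug: green ceramic mug, 80 diameter, 90 high, handle to its +y; origin under its centre. Bystander
- jar: closed glass jar of marbles with steel lid, 68 diameter, 96 high; origin under its centre. Bystander
- stapler: orange stapler, 130 long (x) x 34 x 60 high; origin under its centre. Bystander
- pen: aluminium pen, 138 long (x), 9 thick, lying; origin under its centre. Bystander

How it is judged:
On the way, in this order (a step that is already met when the one before it is completed fails the run):
1. the spreader has been drawn out at least 50 mm and lies on the counter, let go (distance of spreader from where it was at the start of the episode above 0.05 m and height (world z) of spreader below 0.03 m and angle between spreader's own x axis and vertical above 1.4 rad and contact force between the fingers and spreader below 0.1 N and value of joint lid below 0.1 rad), for 0.1 s.
2. the lid is lifted more than 0.15 rad by the spreader (value of joint lid above 0.15 rad and contact force between spreader and tin above 0.2 N), for 0.05 s.
At the end, for the whole second after the job is handed in: The lid stands open by itself at more than 1.0 rad (57 degrees); the spreader lies still and level on the counter (origin below 30 mm, axis within 7 degrees of level), clear of the tin; mug, jar, stapler and pen are within 30 mm of their starts and both drawers are shut to within 20 mm (value of joint lid above 1 rad and height (world z) of spreader below 0.03 m and angle between spreader's own x axis and vertical above 1.45 rad and linear speed of spreader below 0.02 m/s and contact force between spreader and tin below 0.1 N and distance of each of mug, jar, stapler, pen from where it was at the start of the episode below 0.03 m and value of joint each of drawer_top, drawer_bottom below 0.02 m); the robot touches nothing.
It fails at once if the robot itself touches the tin or its lid (contact force between any of the fingers, the arm and tin above 1 N).
It fails at once if the mug, the jar, the stapler or the pen is pushed more than 30 mm, or the mug or the jar is tipped (distance of any of mug, jar, stapler, pen from where it was at the start of the episode above 0.03 m or angle between any of mug, jar's own z axis and vertical above 0.4 rad).
It fails at once if a drawer is pulled out more than 20 mm (value of joint any of drawer_top, drawer_bottom above 0.02 m).
It also fails if it takes over 72 s, if anything falls off the work surface, if the arm or the gripper's body presses on something with over 40 N, if the wrist force passes 120 N, or if a joint passes its speed limit or range.

## Working session

There is one attempt and no reset: what is moved stays moved. The work goes in short steps, Python scripts to look and compute and a shell command to move; the robot and the scene stay as the last step left them, time stands still between calls to the robot, and variables do not carry over. Pictures are saved under pics/ and viewed, at most 10 in all, crops included, and the job is handed in when it is done.

```bash
mkdir -p pics; cat > h.py <<'E'
import numpy as np, cv2
from workcell import status, viewer, order
def snap(n,save=None):
    p,d=viewer.snapshot(n)
    if save: cv2.imwrite('pics/'+save,p[:,:,::-1])
    return p,d
def ray(c,u,v):
    K=np.array([[c['fx'],0,c['cx']],[0,c['fy'],c['cy']],[0,0,1.]])
    q=cv2.undistortPoints(np.array([[[u,v]]],float),K,np.array([c['k1'],0,0,0,0.]))[0,0]
    return np.array(c['rotation'])@np.array([q[0],q[1],1.])
def atz(c,u,v,z):
    r=ray(c,u,v);e=np.array(c['eye']);return e+r*(z-e[2])/r[2]
def atd(c,u,v,d): return np.array(c['eye'])+ray(c,u,v)*d
E
python3 - <<'E'
from h import *
np.set_printoptions(precision=4,suppress=True)
ims=[]
for n in ("scene","top"):
    p,d=snap(n,n+'0.png');c=viewer.camera_info(n);np.savez(n+'0.npz',p=p,d=d)
    print(n,np.array(c['eye']),c['fx'],c['k1'],np.array(c['rotation']).tolist())
    for l,z in [('spreader',0),('tip',.008),('tower',0),('tin',0),('gap',.0545),('hinge',.06),('lip',.06),('mug',0),('jar',0),('stapler',0),('pen',0)]:
        r=viewer.landmark_of(n,l)[:2]
        print(l,[(round(x['conf'],2),np.round(x['point']).tolist(),atz(c,*x['point'],z).round(4).tolist()) for x in r])
print(status.sense())
E
```

```text
scene [ 0.8685 -0.7471  0.7691] 371.0075382287966 -0.0539687522909047 [-2.269725615605319, -0.42261940067883785, 0.21517836381254138]
spreader []Traceback (most recent call last):
  File "<stdin>", line 9, in <module>
  File "h.py", line 12, in atz
    r=ray(c,u,v);e=np.array(c['eye']);return e+r*(z-e[2])/r[2]
                                                          ~^^^
IndexError: invalid index to scalar variable.
```

```bash
sed -i "s/np.array(c\['rotation'\])@/cv2.Rodrigues(np.array(c['rotation'],float))[0]@/" h.py
python3 - <<'E'
from h import *
np.set_printoptions(precision=4,suppress=True)
ims=[]
for n in ("scene","top"):
    p,d=snap(n,n+'0.png');c=viewer.camera_info(n);np.savez(n+'0.npz',p=p,d=d)
    print(n,np.array(c['eye']),c['fx'],np.array(c['rotation']))
    for l,z in [('spreader',0),('tip',.008),('tower',0),('tin',0),('gap',.0545),('hinge',.06),('lip',.06),('mug',0),('jar',0),('stapler',0),('pen',0)]:
        r=viewer.landmark_of(n,l)[:2]
        print(l,[(round(x['conf'],2),np.round(x['point']).tolist(),atz(c,*x['point'],z).round(4).tolist()) for x in r])
print(status.sense())
E
```

```text
scene [ 0.8685 -0.7471  0.7691] 371.0075382287966 [-2.2697 -0.4226  0.2152]
spreader []
tip [(0.57, [207.0, 253.0], [0.5009, -0.2202, 0.008])]
tower [(0.67, [260.0, 282.0], [0.663, -0.2511, 0.0]), (0.63, [293.0, 145.0], [0.5609, 0.3487, 0.0])]
tin [(0.88, [307.0, 167.0], [0.6435, 0.2379, 0.0])]
gap [(0.72, [298.0, 147.0], [0.6022, 0.2617, 0.0545])]
hinge [(0.82, [325.0, 157.0], [0.7024, 0.2293, 0.06])]
lip [(0.72, [294.0, 144.0], [0.5846, 0.2688, 0.06])]
mug [(0.86, [292.0, 213.0], [0.6621, 0.0088, 0.0])]
jar [(0.71, [254.0, 206.0], [0.5493, -0.0045, 0.0])]
stapler [(0.81, [325.0, 224.0], [0.7648, -0.0036, -0.0]), (0.34, [259.0, 280.0], [0.6577, -0.2452, 0.0])]
pen [(0.65, [213.0, 198.0], [0.4167, -0.0153, 0.0])]
top [ 0.3904 -0.0283  1.0831] 422.2957127743442 [-1.9638  2.2444 -0.2543]
spreader []
tip [(0.66, [324.0, 232.0], [0.4955, -0.2268, 0.008])]
tower [(0.92, [321.0, 168.0], [0.6627, -0.2498, 0.0])]
tin [(0.98, [140.0, 198.0], [0.6463, 0.2308, 0.0])]
gap [(0.87, [126.0, 212.0], [0.6045, 0.2549, 0.0545])]
hinge []
lip [(0.82, [126.0, 217.0], [0.5908, 0.2542, 0.06])]
mug [(0.86, [223.0, 183.0], [0.6582, 0.0123, 0.0])]
jar [(0.56, [236.0, 222.0], [0.551, -0.0096, 0.0])]
stapler [(0.57, [224.0, 141.0], [0.7728, -0.0032, 0.0])]
pen [(0.52, [124.0, 208.0], [0.6249, 0.2742, 0.0]), (0.44, [246.0, 277.0], [0.4093, -0.0161, 0.0])]
{'t': 1.35, 'joint_positions': array([-1.3531,  0.3588,  1.5104,  0.    ,  1.2725, -0.1151]), 'qd': array([ 0.002 ,  0.0002, -0.0003, -0.0014,  0.0013, -0.0012]), 'tau': array([ -0.0002, -52.7597, -27.9046,  -0.    ,   0.0019,  -0.    ]), 'tool_pos': array([ 0.196 , -0.567 ,  0.2313]), 'tcp_rot': array([-3.0981, -0.5203, -0.    ]), 'contact_force': array([-0.0732,  0.074 , -0.0704]), 'moment': array([-0.003 ,  0.0673,  0.0265]), 'gripper_force': 0.0, 'finger_gap': 0.08526801305176746}
```

View pics/scene0.png

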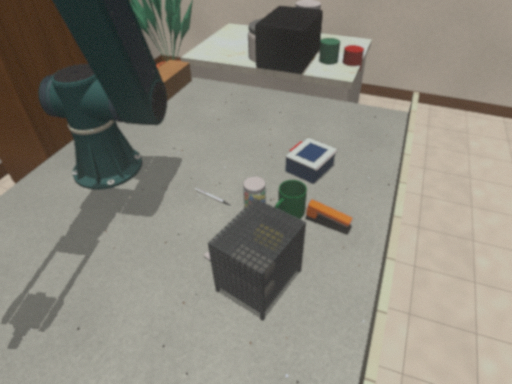

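View pics/top0.png

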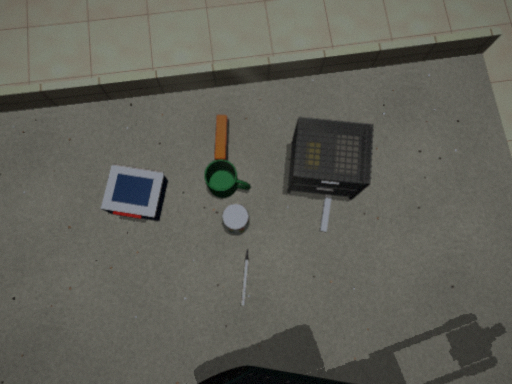

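The scene picture shows the tower (260,260), with only a bit of blade visible at (207,255), and the tin at (311,160). In the top picture the blade runs from (328,197) to (324,231), and the tin's red lip is at (127,215). Next I'll measure the blade axis and the tin yaw.

```bash
python3 - <<'E'
from h import *
z=np.load('top0.npz');p=z['p'].astype(int);d=z['d'];c=viewer.camera_info('top')
W=lambda u,v,h:atz(c,u,v,h)
# blade
g=p.min(2);m=np.zeros(g.shape,np.uint8);m[190:245,312:340]=(g[190:245,312:340]>150)
n,l,s,ce=cv2.connectedComponentsWithStats(m);i=1+s[1:,4].argmax();v,u=np.nonzero(l==i)
P=np.array([W(a,b,.010)[:2] for a,b in zip(u,v)])
r=cv2.minAreaRect((P*1000).astype(np.float32));print('blade',s[i],r,cv2.boxPoints(r).tolist())
# lid
m=np.zeros(g.shape,np.uint8);sub=p[155:225,90:175]
m[155:225,90:175]=((sub.min(2)>150)|((sub[:,:,2]>sub[:,:,0]+25)))
n,l,s,ce=cv2.connectedComponentsWithStats(m);i=1+s[1:,4].argmax();v,u=np.nonzero(l==i)
P=np.array([W(a,b,.066)[:2] for a,b in zip(u,v)])
r=cv2.minAreaRect((P*1000).astype(np.float32));print('lid',s[i],r,cv2.boxPoints(r).tolist())
red=(p[:,:,0]>p[:,:,1]+60)&(p[:,:,0]>p[:,:,2]+60);red[:200]=0;red[230:]=0;red[:,170:]=0
v,u=np.nonzero(red);P=np.array([W(a,b,.063)[:2] for a,b in zip(u,v)]);print('lip',P.mean(0),np.linalg.svd(P-P.mean(0))[2][0],len(P), cv2.minAreaRect((P*1000).astype(np.float32)))
print('tower top depth corner px for front', [W(a,b,.178).round(3).tolist() for a,b in [(290,193),(367,196),(296,119),(372,124)]])
E
```

```text
Traceback (most recent call last):
ValueError: attempt to get argmax of an empty sequence
```

```bash
python3 - <<'E'
from h import *
z=np.load('top0.npz');p=z['p'].astype(int);d=z['d'];c=viewer.camera_info('top')
W=lambda u,v,h:atz(c,u,v,h)
g=p.min(2)
print(g[190:240:4,318:336:2])
def comp(m):
    n,l,s,ce=cv2.connectedComponentsWithStats(m.astype(np.uint8));i=1+s[1:,4].argmax();return np.nonzero(l==i)
def rect(v,u,h):
    P=np.array([W(a,b,h)[:2] for a,b in zip(u,v)])
    r=cv2.minAreaRect((P*1000).astype(np.float32));print(len(P),r,np.round(cv2.boxPoints(r)).tolist(),'pca',np.linalg.svd(P-P.mean(0))[2][0],P.mean(0))
m=np.zeros(g.shape);m[198:240,312:340]=(p[198:240,312:340,2]>p[198:240,312:340].max(2)*0+135);rect(*comp(m),.010)
sub=p[155:225,90:175];m=np.zeros(g.shape);m[155:225,90:175]=(sub.min(2)>140)|(sub[:,:,2]>sub[:,:,0]+20);rect(*comp(m),.066)
red=(p[:,:,0]>p[:,:,1]+50)&(p[:,:,0]>p[:,:,2]+50);red[:200]=0;red[230:]=0;red[:,170:]=0;rect(*np.nonzero(red),.063)
E
```

```text
[[ 36  32  37  54  62  70  69  62  27]
 [ 51  53  44  39  55  48  39  26  20]
 [ 61  62  66  72 118 110 102  60  61]
 [ 97  97  91 109 135 135 123  94  97]
 [101 105  88 113 130 135 112  99  95]
 [ 94  93  92 131 137 135 106 100  93]
 [ 99  93  99 133 135 128  97  95  94]
 [101  94 112 132 138 118  94  95  93]
 [ 97  94 127 131 132 108  93  95  98]
 [100 102 133 136 134  98  98  97  99]
 [ 93  94 116 131 123  95  90  98  98]
 [ 92  94  94  96  98  98  94  93  97]
 [ 96  98  97  97  93  99  97  94  94]]
152 ((538.8013916015625, -238.72683715820312), (12.276172637939453, 81.97310638427734), 72.05878448486328) [[498.0, -232.0], [576.0, -257.0], [580.0, -246.0], [502.0, -220.0]] pca [-0.95353696  0.30127605] [ 0.53853552 -0.23877027]
1033 ((655.3294067382812, 233.40487670898438), (90.8594970703125, 70.90670776367188), 72.75733947753906) [[608.0, 201.0], [676.0, 180.0], [703.0, 266.0], [635.0, 287.0]] pca [-0.29034765 -0.95692123] [0.65505743 0.23389455]
88 ((595.640380859375, 252.2510986328125), (67.29511260986328, 7.597259998321533), 72.7811279296875) [[582.0, 221.0], [589.0, 219.0], [609.0, 283.0], [602.0, 286.0]] pca [0.29193648 0.95643771] [0.59558111 0.25165073]
```

```bash
python3 -m pendant '[[[0.06,0.06,0,0,0,-9,1],[0.1,0.1,0,0,0,-18,1],[0.14,0.14,0,0,0,-27,1],[0.18,0.18,0,0,0,-36.6,1],[0.22,0.22,-0.02,0,0,-36.6,0.5],[0.26,0.265,-0.04,0,0,-36.6,0.5],[0.3,0.305,-0.07,0,0,-36.6,0.5],[0.327,0.3335,-0.1,0,0,-36.6,0.5],[0.327,0.3335,-0.12,0,0,-36.6,0.5],[0.327,0.3335,-0.12,0,0,-36.6,0.5]]]' 60
python3 - <<'E'
from h import *
s=status.sense();p,d=snap('wrist','w1.png');c=viewer.camera_info('wrist')
print(s['tool_pos'],s['tcp_rot'],s['finger_gap'],c['eye'],c['fx'])
for l in('tip','spreader'):
    print(l,[(x['conf'],x['point'],atz(c,*x['point'],.008)) for x in viewer.landmark_of('wrist',l)[:2]])
E
```

```text
t: 2.6
tool_pos: [0.5221, -0.2323, 0.1097]
tcp_rot: [-3.104, 0.477, 0.005]
contact_force: [0.2, -0.8, -0.0]
finger_gap: 0.0423
gripper_force: 0.0
[ 0.52210218 -0.23228964  0.10971377] [-3.10380977  0.47651477  0.00539791] 0.042307339414501016 [ 0.58847093 -0.25542485  0.25430016] 312.9821956192013
tip [(0.81, [254.9, 222.2], array([ 0.50013322, -0.22674632,  0.008     ]))]
spreader []
```

View pics/w1.png

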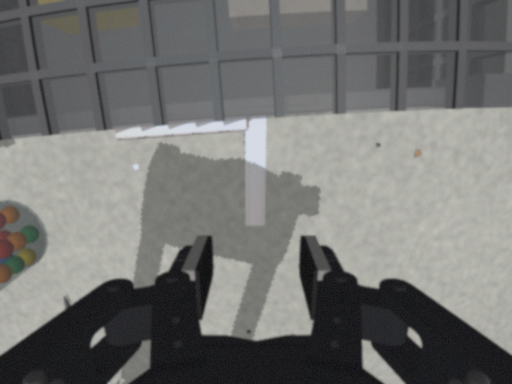

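The wrist picture shows the blade from (257,120) to its tip at (255,224), centred between the fingers. The camera sits on the tower side, so I'll lean the tool back 15° to keep it clear.

```bash
python3 -m pendant '[[[-0.003,-0.001,-0.03,-2.2,-7.1,0,0.5],[-0.003,-0.001,-0.06,-4.5,-14.3,0,0.5],[-0.003,-0.001,-0.09,-4.5,-14.3,0,0.5],[-0.003,-0.001,-0.104,-4.5,-14.3,0,0.5],[-0.003,-0.001,-0.104,-4.5,-14.3,0,0.5],[-0.003,-0.001,-0.104,-4.5,-14.3,0,0],[-0.003,-0.001,-0.104,-4.5,-14.3,0,0],[-0.003,-0.001,-0.104,-4.5,-14.3,0,0],[-0.003,-0.001,-0.104,-4.5,-14.3,0,0],[-0.003,-0.001,-0.104,-4.5,-14.3,0,0]]]' 60
```

```text
t: 4.0
tool_pos: [0.5203, -0.2347, 0.0075]
tcp_rot: [3.04, -0.469, 0.401]
contact_force: [1.5, -1.4, 0.3]
finger_gap: 0.0117
gripper_force: 58.7
```

```bash
python3 -m pendant '[[[-0.019,0.006,0,0,0,0,0],[-0.038,0.012,0,0,0,0,0],[-0.057,0.018,0,0,0,0,0],[-0.076,0.024,0,0,0,0,0],[-0.095,0.03,0,0,0,0,0],[-0.114,0.036,0,0,0,0,0],[-0.133,0.042,0,0,0,0,0],[-0.133,0.042,0,0,0,0,0]]]' 60
python3 - <<'E'
from h import *
snap('wrist','w2.png');snap('top','t2.png')
a=cv2.imread('pics/w2.png');b=cv2.imread('pics/t2.png')[150:350,180:400]
b=cv2.resize(b,(422,384));cv2.imwrite('pics/c2.png',cv2.resize(np.hstack([a,b]),(800,329)))
E
```

```text
t: 5.0
tool_pos: [0.3867, -0.1931, 0.0114]
tcp_rot: [3.048, -0.471, 0.392]
contact_force: [-0.4, -0.0, -1.0]
finger_gap: 0.0122
gripper_force: 58.6
```

View pics/c2.png

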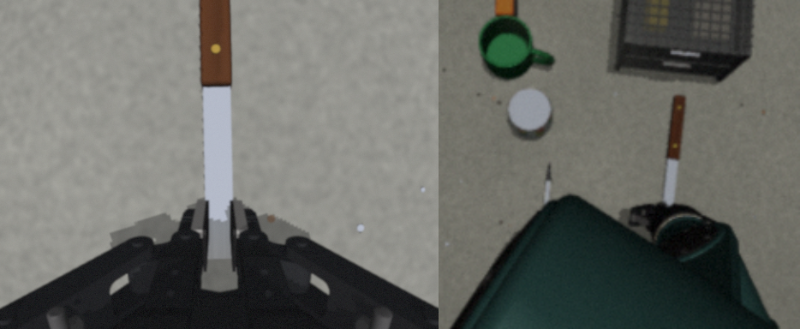

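The left (wrist) crop shows the blade gripped near the tip at (220,250), with the handle from (216,85) upwards. The right (top) crop shows the handle at (675,125), fully clear of the tower. Next: let go and hover over the handle.

```bash
python3 -m pendant '[[[0,0,-0.004,0,0,0,0],[0,0,-0.004,0,0,0,0.5],[0,0,-0.004,0,0,0,0.5],[0,0,-0.004,0,0,0,0.5],[0,0,0.04,0,0,0,0.5],[0.02,-0.006,0.09,2.2,7.1,0,0.5],[0.06,-0.018,0.09,4.5,14.3,0,0.5],[0.094,-0.028,0.09,4.5,14.3,0,0.5],[0.094,-0.028,0.09,4.5,14.3,0,0.5]]]'
python3 - <<'E'
from h import *
s=status.sense();p,d=snap('wrist','w3.png');c=viewer.camera_info('wrist')
print(s['tool_pos'],s['tcp_rot'])
for l,z in(('tip',.008),('spreader',0)):
    print(l,[(x['conf'],x['point'],atz(c,*x['point'],z)) for x in viewer.landmark_of('wrist',l)[:2]])
hs=cv2.cvtColor(p,cv2.COLOR_RGB2HSV);m=((hs[:,:,0]<15)&(hs[:,:,1]>100)&(hs[:,:,2]<170)).astype(np.uint8)
n,L,S,_=cv2.connectedComponentsWithStats(m);i=1+S[1:,4].argmax();v,u=np.nonzero(L==i)
P=np.array([atz(c,a,b,.016)[:2] for a,b in zip(u,v)]);r=cv2.minAreaRect((P*1000).astype(np.float32))
print(S[i],r,cv2.boxPoints(r).tolist())
E
```

```text
t: 6.22
tool_pos: [0.4865, -0.2239, 0.1023]
tcp_rot: [-3.102, 0.476, -0.001]
contact_force: [-1.0, 0.0, 0.4]
finger_gap: 0.0426
gripper_force: 0.0
[ 0.48647792 -0.22391023  0.10231906] [-3.10186996e+00  4.76283114e-01 -6.83688039e-04]
tip [(0.64, [260.3, 330.7], array([ 0.36132197, -0.1893268 ,  0.008     ]))]
spreader [(0.6, [253.0, 164.5], array([ 5.08007084e-01, -2.28700256e-01,  2.77555756e-17]))]
[ 242  103   25  129 2573] ((506.0960388183594, -229.61521911621094), (15.951125144958496, 96.75366973876953), 74.03178405761719) [[457.3917236328125, -223.974365234375], [550.412109375, -250.59170532226562], [554.8003540039062, -235.25607299804688], [461.77996826171875, -208.63873291015625]]
```

```bash
python3 -m pendant '[[[-0.009,0.0025,-0.04,0,0,1.5,0.5],[-0.009,0.0025,-0.08,0,0,1.5,0.5],[-0.009,0.0025,-0.098,0,0,1.5,0.5],[-0.009,0.0025,-0.098,0,0,1.5,0.5],[-0.009,0.0025,-0.098,0,0,1.5,0.5],[-0.009,0.0025,-0.098,0,0,1.5,0],[-0.009,0.0025,-0.098,0,0,1.5,0],[-0.009,0.0025,-0.098,0,0,1.5,0],[-0.009,0.0025,-0.098,0,0,1.5,0],[-0.009,0.0025,-0.098,0,0,1.5,0]]]' 110
```

```text
t: 7.62
tool_pos: [0.4737, -0.2201, 0.005]
tcp_rot: [-3.107, 0.437, 0.004]
contact_force: [-2.0, -0.2, 8.6]
finger_gap: 0.0145
gripper_force: 107.9
```

```bash
python3 -m pendant '[[[0,0,0.05,0,0,0,0],[0,0,0.1,0,0,0,0],[0,0,0.15,0,0,10,0],[0,0,0.2,0,0,20,0],[0,0.03,0.22,0,0,30,0],[0,0.06,0.22,0,0,40,0],[0,0.09,0.22,0,0,50,0],[0,0.12,0.22,0,0,60,0],[0,0.15,0.22,0,0,70,0],[0,0.18,0.22,0,0,80,0],[0,0.22,0.22,0,0,90,0],[0,0.26,0.22,0,0,100,0]]]'
python3 -m pendant '[[[0,0.03,0,0,0,10,0],[0,0.07,0,0,0,20,0],[0,0.11,0,0,0,30,0],[-0.01,0.15,0,0,0,40,0],[-0.015,0.19,0,0,0,50,0],[-0.02,0.22,0,0,0,60,0],[-0.029,0.25,0,0,0,70,0],[-0.029,0.26,0,0,0,79,0],[-0.029,0.26,0,0,0,79,0]]]'
python3 - <<'E'
from h import *
s=status.sense();print(s['tool_pos'],s['tcp_rot'],s['finger_gap'],s['gripper_force'],s['joint_positions'])
for n,z in (('scene',.5),('top',.5)):
    snap(n,n+'4.png')
    c=viewer.camera_info(n)
    for l,z in(('tip',.235),('gap',.0545),('lip',.06),('tin',0),('hinge',.06)):
        print(n,l,[(x['conf'],np.round(x['point'],1),atz(c,*x['point'],z).round(4)) for x in viewer.landmark_of(n,l)[:1]])
a=cv2.imread('pics/scene4.png')[60:260,180:400];b=cv2.imread('pics/top4.png')[120:320,60:280]
cv2.imwrite('pics/c4.png',cv2.resize(np.hstack([a,b]),(800,364)))
E
```

```text
t: 9.12
tool_pos: [0.473, 0.0415, 0.2241]
tcp_rot: [2.329, 2.107, -0.01]
contact_force: [0.3, 0.1, -0.0]
finger_gap: 0.0144
gripper_force: 108.3
t: 10.25
tool_pos: [0.4439, 0.3009, 0.2239]
tcp_rot: [0.464, 3.102, -0.008]
contact_force: [0.4, -0.1, -1.3]
finger_gap: 0.0147
gripper_force: 108.3
[0.44385433 0.30089728 0.2239165 ] [ 0.46430978  3.10226906 -0.00794471] 0.014728955698763294 108.29504370689392 [ 0.47173342  0.27463306  1.65708543 -0.00736552  1.20895443 -0.7993286 ]
scene tip [(0.57, array([287.3,  98.6]), array([0.563 , 0.2455, 0.235 ]))]
scene gap [(0.82, array([296.7, 147.1]), array([0.5974, 0.2612, 0.0545]))]
scene lip [(0.84, array([295.7, 142.8]), array([0.5888, 0.2768, 0.06  ]))]
scene tin [(0.96, array([307.1, 167.8]), array([0.6456, 0.2328, 0.    ]))]
scene hinge [(0.84, array([325.9, 157.9]), array([0.7054, 0.2275, 0.06  ]))]
top tip []
top gap [(0.77, array([126.7, 210.1]), array([0.6078, 0.2535, 0.0545]))]
top lip [(0.84, array([127.3, 213.2]), array([0.5988, 0.251 , 0.06  ]))]
top tin [(0.89, array([137.8, 196.2]), array([0.6523, 0.2374, 0.    ]))]
top hinge [(0.8, array([136.4, 168.5]), array([0.709, 0.221, 0.06 ]))]
```

View pics/c4.png

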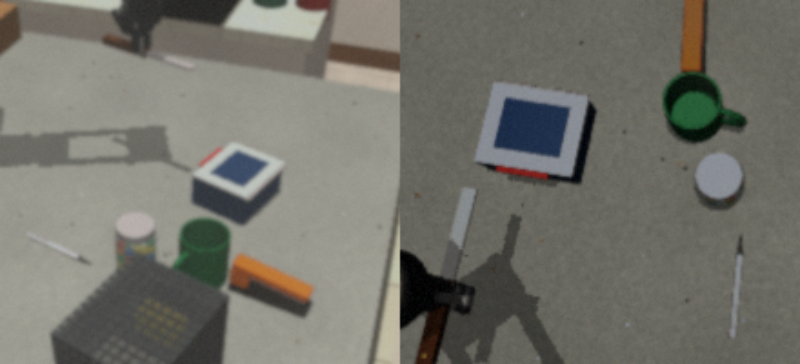

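The left (scene) crop shows the spreader held at the top, around (150,55). The right (top) crop shows the blade tip at (468,190), pointing along the tin's depth but left of the lip at (522,172), because of its height. I'll use depth to check the tip and its tilt.

```bash
python3 - <<'E'
from h import *
np.set_printoptions(precision=4,suppress=True)
p,d=snap('top');c=viewer.camera_info('top')
R=np.array([[atd(c,u,v,d[v,u]) for u in range(70,130)] for v in range(215,310)])
q=R.reshape(-1,3);k=(q[:,2]>.19)&(q[:,2]<.26)&(d[215:310,70:130].ravel()>0);q=q[k]
G=np.array([.4439,.3009]);t=np.array([.956,-.292]);n=np.array([.292,.956])
s=(q[:,:2]-G)@t;w=(q[:,:2]-G)@n
for a in range(-60,131,10):
    b=(abs(s*1000-a)<5)&(abs(w)<.016)
    if b.sum()>2: print(a,b.sum(),np.median(w[b]),np.median(q[b,2]))
b=(abs(w)<.016);print('smax',s[b].max())
for n_ in('scene','top'):
    print(n_,[W for W in [0]]) if 0 else None
# tin from depth: lid top
R=np.array([[atd(c,u,v,d[v,u]) for u in range(95,170)] for v in range(160,225)]).reshape(-1,3)
L=R[(R[:,2]>.05)&(R[:,2]<.08)];r=cv2.minAreaRect((L[:,:2]*1000).astype(np.float32));print(len(L),r,np.median(L[:,2]),cv2.boxPoints(r).tolist())
E
```

```text
-60 4 0.0026311195395091764 0.23203981695209847
-50 61 -0.004246924466214983 0.23262606545359654
-40 63 -0.004679199102732472 0.23252567977796834
-30 62 -0.004053030780937239 0.2331907877797686
-20 47 -0.005997815750758742 0.23295679142355652
-10 7 -0.010291830421928463 0.23357410910235354
10 15 -0.008765403128338477 0.23221386288222579
20 45 -0.0013504872314098095 0.22764504338914726
30 45 -0.0012526221738915085 0.22792769443252836
40 46 -0.0018213288942937915 0.2282462756240804
50 47 -0.0019167681762675968 0.2275296145895107
60 50 -0.002920631365687988 0.22735488632456552
70 50 -0.002653990384401004 0.22782623735256669
80 46 -0.002220569922778486 0.22749938759147292
90 43 -0.0029502932182959595 0.22738479857868132
100 42 -0.0029648883825719426 0.2274229100080975
110 37 -0.0027062454274107235 0.2278427988904821
smax 0.11351785549209309
2620 ((651.9461669921875, 234.23104858398438), (133.7884521484375, 127.31005096435547), 72.72997283935547) 0.06499268728509489 [[571.3016967773438, 189.25027465820312], [692.8721313476562, 151.45504760742188], [732.5906372070312, 279.2118225097656], [611.0202026367188, 317.0070495605469]]
```

```bash
python3 -m pendant '[[[0,0,-0.05,0,0,0,0],[0,0,-0.1,0,0,0,0],[0,0,-0.14,0,0,0,0],[0,0,-0.165,0,0,0,0],[0,0,-0.172,0,0,0,0],[0,0,-0.172,0,0,0,0]]]'
python3 - <<'E'
from h import *
np.set_printoptions(precision=4,suppress=True)
print(status.sense()['tool_pos'])
p,d=snap('top');c=viewer.camera_info('top')
R=np.array([[atd(c,u,v,d[v,u]) for u in range(90,150)] for v in range(200,280)]);q=R.reshape(-1,3)
G=np.array([.600,.2505]);t=np.array([.956,-.292]);n=np.array([.292,.956])
s=(q[:,:2]-G)@t;w=(q[:,:2]-G)@n;k=(q[:,2]>.03)&(q[:,2]<.075)&(abs(w)<.016);
for a in range(-160,30,6):
    b=k&(abs(s*1000-a)<3)
    if b.sum()>2: print(a,b.sum(),np.median(w[b]).round(4),np.median(q[b,2]).round(4))
E
```

```text
t: 11.65
tool_pos: [0.4445, 0.3004, 0.0517]
tcp_rot: [0.465, 3.103, -0.008]
contact_force: [-0.1, 0.4, -1.3]
finger_gap: 0.0145
gripper_force: 108.3
[0.4445 0.3004 0.0517]
-154 5 -0.0128 0.0599
-148 14 -0.0037 0.0561
-142 18 0.0018 0.0556
-136 18 -0.0015 0.0565
-130 19 0.0007 0.0555
-124 19 -0.0012 0.0554
-118 18 0.0013 0.0553
-112 18 -0.0004 0.0563
-106 18 0.0009 0.0552
-100 18 0.0001 0.0558
-94 18 0.0003 0.0553
-88 19 -0.0012 0.0556
-82 17 0.0014 0.0567
-76 17 -0.0003 0.0557
-70 19 0.0015 0.0551
-64 18 -0.0008 0.0556
-58 16 0.0008 0.0555
-52 14 -0.0006 0.0557
-10 14 -0.001 0.0639
-4 34 0.0017 0.0643
2 32 -0.0018 0.0648
8 32 0.0012 0.0655
14 32 -0.0005 0.0651
20 32 -0.0012 0.0649
26 31 -0.0011 0.0657
```

The blade is centred on the gap in height and sideways, so I'll insert it.

```bash
python3 -m pendant '[[[0.019,-0.006,0,0,0,0,0],[0.038,-0.0117,0,0,0,0,0],[0.05,-0.0153,0,0,0,0,0],[0.062,-0.019,0,0,0,0,0],[0.0736,-0.0225,0,0,0,0,0],[0.0736,-0.0225,0,0,0,0,0]]]'
```

```text
t: 12.45
tool_pos: [0.519, 0.2776, 0.0516]
tcp_rot: [0.466, 3.102, -0.008]
contact_force: [0.2, -0.1, -1.5]
finger_gap: 0.0145
gripper_force: 108.3
```

```bash
python3 -m pendant '[[[0.0004,-0.0001,0.011,0,0,0,0],[0.0016,-0.0005,0.02,0,0,0,0],[0.0036,-0.0011,0.0285,0,0,0,0],[0.0064,-0.002,0.0365,0,0,0,0],[0.0064,-0.002,0.0365,0,0,0,0]]]'
python3 - <<'E'
from h import *
snap('scene','s5.png');snap('wrist','w5.png')
a=cv2.resize(cv2.imread('pics/scene5.png' if 0 else 'pics/s5.png')[90:210,240:400],(512,384));cv2.imwrite('pics/c5.png',cv2.resize(np.hstack([a,cv2.imread('pics/w5.png')]),(800,300)))
E
```

```text
t: 13.08
tool_pos: [0.525, 0.2761, 0.0891]
tcp_rot: [0.464, 3.101, -0.007]
contact_force: [-0.8, 0.4, -1.6]
finger_gap: 0.0148
gripper_force: 108.2
```

View pics/c5.png

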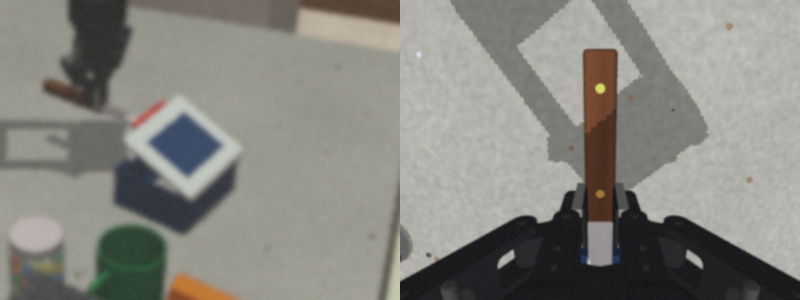

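The scene crop (left) shows the lid clearly raised at its red lip (150,112), with the blade under it. The wrist view shows the handle straight in the grip. I'll carry on.

```bash
python3 -m pendant '[[[0.0035,-0.001,0.0075,0,0,0,0],[0.0077,-0.0023,0.015,0,0,0,0],[0.013,-0.004,0.022,0,0,0,0],[0.0183,-0.0055,0.028,0,0,0,0],[0.0245,-0.0075,0.0335,0,0,0,0],[0.031,-0.0094,0.0385,0,0,0,0],[0.038,-0.0116,0.0427,0,0,0,0],[0.0454,-0.0138,0.0461,0,0,0,0],[0.0532,-0.0162,0.0488,0,0,0,0],[0.059,-0.018,0.05,0,0,0,0],[0.059,-0.018,0.05,0,0,0,0]]]'
python3 - <<'E'
from h import *
snap('scene','s6.png')
c=viewer.camera_info('scene')
a=cv2.resize(cv2.imread('pics/s6.png')[80:210,240:400],(640,520));cv2.imwrite('pics/c6.png',a)
E
```

```text
t: 14.55
tool_pos: [0.5843, 0.2575, 0.1382]
tcp_rot: [0.465, 3.101, -0.008]
contact_force: [0.1, -0.3, -0.4]
finger_gap: 0.0146
gripper_force: 108.3
```

View pics/c6.png

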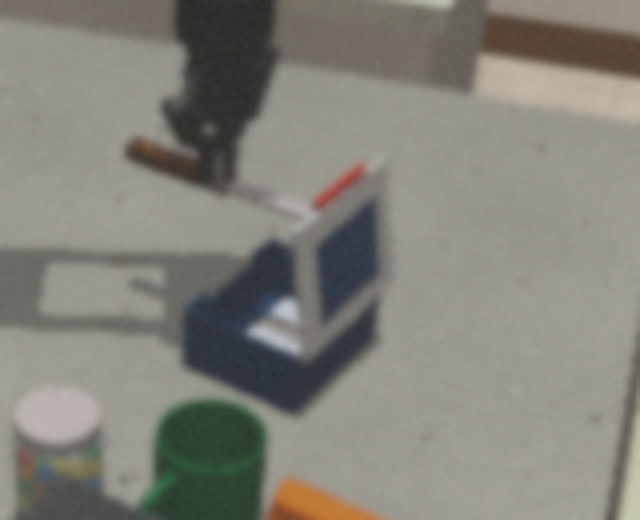

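The lid stands nearly upright, about 75°, with the red lip at (340,185). Now back off and lay the spreader down.

```bash
python3 -m pendant '[[[-0.015,0.0045,0,0,0,0,0],[-0.055,0.0167,0,0,0,0,0],[-0.11,0.0334,0,0,0,0,0],[-0.158,0.048,0,0,0,0,0],[-0.158,0.048,-0.05,0,0,0,0],[-0.158,0.048,-0.1,0,0,0,0],[-0.158,0.048,-0.125,0,0,0,0],[-0.158,0.048,-0.131,0,0,0,0],[-0.158,0.048,-0.132,0,0,0,0],[-0.158,0.048,-0.132,0,0,0,0]]]'
python3 -m pendant '[[[0,0,0,0,0,0,0.3],[0,0,0,0,0,0,0.5],[0,0,0,0,0,0,0.5],[0,0,0.03,0,0,0,0.5],[0,0,0.08,0,0,0,0.5],[0,0,0.13,0,0,0,0.5],[-0.03,0.01,0.18,0,0,0,0.5],[-0.03,0.01,0.2,0,0,0,0.5],[-0.03,0.01,0.2,0,0,0,0.5]]]'
python3 - <<'E'
from h import *
p,d=snap('scene');snap('top','t7.png');snap('wrist','w7.png')
c=viewer.camera_info('scene')
a=cv2.resize(p[80:230,220:400,::-1],(480,400));b=cv2.imread('pics/w7.png')
cv2.imwrite('pics/c7.png',cv2.resize(np.hstack([a,cv2.resize(b,(533,400))]),(800,316)))
# lid tilt from depth
q=np.array([atd(c,u,v,d[v,u]) for v in range(110,170) for u in range(312,338)]);q=q[(q[:,2]>.075)&(q[:,2]<.19)&(q[:,0]>.64)]
Q=q-np.median(q,0);n=np.linalg.svd(Q)[2][2];print(len(q),n,'angle',np.degrees(np.arccos(abs(n[2]))))
E
```

```text
t: 15.85
tool_pos: [0.4259, 0.3063, 0.0072]
tcp_rot: [0.464, 3.101, -0.006]
contact_force: [0.8, 0.4, -1.3]
finger_gap: 0.0142
gripper_force: 108.3
t: 16.98
tool_pos: [0.3961, 0.3166, 0.2078]
tcp_rot: [0.463, 3.099, -0.004]
contact_force: [0.2, 0.1, -0.7]
finger_gap: 0.0428
gripper_force: 0.0
772 [-0.93631738  0.29275688 -0.19391536] angle 78.81863119822337
```

View pics/c7.png

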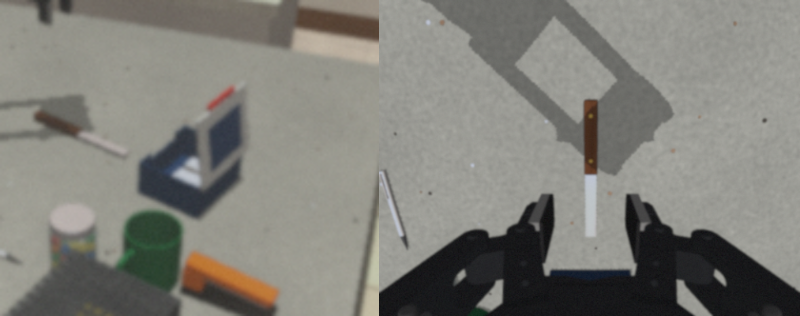

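The lid stands at about 79° and the spreader lies flat and clear of the tin: (80,133) in the left crop, (590,165) in the right.

```bash
python3 -c "
from workcell import order
print(order.close_job())"
```

```text
the job is handed in; nothing more can be done
None
```

The job is handed in at about 17 s of robot time, with no verdict returned: the lid stands open by itself at about 79°, the spreader lies flat on the counter clear of the tin, and I saw nothing else moved.

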